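Guarded mould press: feed the mould and press through the guard window

TASK

Push the ribbed wooden mould half along the channel of the small guarded press with the fingertips until it is fully home against the end stop. Then reach down through the window in the top of the guard and press the lever pad firmly, so that the platen bears on the mould, keep it pressed for about a second, and let the lever come back up. Do not touch the guard, do not lift the mould, and leave the other things on the bench alone.

Things in the scene. Friction and masses are not known exactly. Their poses are not given: they have to be found in the camera images.
- press: the fixed mould press. Origin: centre of the bed's underside, below the platen. Bed 10 mm thick; a channel 106 mm wide (rail tops z = 20 mm) runs along its y axis: open feed table at +y (bed ends at y = 225 mm), end stop 26 mm high at -y, its face at y = -60 mm. Lever hinge at x = 95, z = 62 mm; -x is the robot's side
- guard: fixed steel guard over the press, same frame as press: a 4 mm sheet top (upper face z = 104 mm, x -97 to 110 mm, y -62 to 62 mm) on posts with wire sides; the mould passes under the wires (lowest at z = 44 mm). The lever is reached only through the window in the top. Not to be touched
- window (a point): centre of the window, on the upper face of the guard's top (press frame x = -43, y = 0, z = 104 mm). The window is 84 mm along the press x axis and 80 mm along its y axis, with square corners; axes as the press
- lever_pad (a point): centre of the top of the round black rubber lever pad, 42 mm in diameter, below the window (press frame about x = -41, y = 0, z = 87 mm at rest, so 17 mm below the guard's upper face). It moves with the lever
- lever (a joint): lever angle in rad: 0 at rest (up, sprung), grows as the pad is pressed down. The pad asks about 3 N at first; at 0.13 rad (5 N, pad 18 mm down) the platen meets the mould, and from there a spring cushion in the platen makes the push rise: about 9 N at 0.145, 13 N at 0.165, 18 N at the hard stop (0.19 rad, pad 26 mm down; the mould then takes 12 N). Springs back
- platen: wooden platen 80x90x10 mm on a spring cushion under the lever (gives up to 9 mm); it comes down on the mould when the lever is pressed. Origin 27 mm above its underside, at its middle
- mould: loose ribbed wooden mould half, 100x200x20 mm, lying in the channel, its 200 mm length along it. Origin: centre of its underside; its y axis is along the press y axis, away from the stop. Origin at y = 75 to 115 mm in the press frame at the start, y = 40 mm at home (its other end then reaches y = 140 mm). Push the middle of its +y end towards -y; it slides with a few newtons
- brass_weight: bystander: loose brass weight with a knob, 26 mm across, 43 mm high, standing on the bench; origin at the centre of its underside
- wood_plug: bystander: loose pale wooden plug 34 mm across, 40 mm high, standing on the bench; origin at the centre of its underside
- oak_plug: bystander: loose brown oak plug 42 mm across, 48 mm high, standing on the bench; origin at the centre of its underside

How it is judged:
By the outcome, as a careful person would: the job done as asked, in the order asked, and still so for the second after the job is handed in, with the robot touching nothing.
It also fails if it takes over 51 s, if anything falls off the work surface, if the arm or the gripper's body presses on something with over 40 N, if the wrist force passes 120 N, or if a joint passes its speed limit or range.

ROBOT

A 7-joint arm with a two-finger parallel gripper is mounted at the origin on a cart in front of the work surface, level with it; the furniture and walls round the work are solid. World frame = base frame: x ahead of the robot, y to its left, z up, the work surface at z = 0. Lengths are in m, angles in rad, forces in N, time in s.
With the tool pointing down it reaches from about 0.4 to 0.875 m from the base axis. Payload 19.3 kg.
Tool frame: the origin (TCP) lies midway between the tips of the shut fingers; the grasp point (between the pads) lies 19 mm behind it; z points along the fingers, y is the line along which they close (so a half turn about z gives the same grasp; the last joint's range is limited). The gripper opens to 85 mm and grips with 20 to 120 N. Pads are 22 mm wide; open, the fingers measure 114 mm over their backs; the gripper's body (76 mm by 85 mm) begins 54 mm behind the grasp point. The pads swing forward as they close: fully open they stand 13 mm farther back than shut.
Start: joints at [-1.373, 0.521, -0.036, 1.599, 0.021, 1.021, -0.113], TCP at [0.165, 0.603, 0.231] pointing down, gripper open.
Joint ranges: [-2.91, 2.91], [-0.3, 2.13], [-1.5, 1.42], [0.17, 2.43], [-1.26, 4.41], [0.16, 1.93], [-2.52, 2.52]. Speed limits (rad/s): [1.89, 1.89, 2.39, 2.39, 3.01, 3.01, 3.01].

INTERFACE

Orientations are given as [roll, pitch, yaw] about the fixed x, y, z axes, in that order (R = Rz(yaw) Ry(pitch) Rx(roll)).
In Python, from workcell import * gives the robot as it stands. The module is installed in compiled form; this text tells all that it offers.
- The arm moves only by the tool play_rows, never from a script. Its argument "deltas" is a list of rows, each a list of 7 numbers: the shift along the tool's x, y, z in units of 500 mm (1.0 is 500 mm), then the turn, a rotation vector about the tool's x, y, z in units of 120 degrees (1.0 is 120 degrees), then the closure, from 0 (fully open) to 1 (shut). A call has 1 to 10 rows; each row is the pose to reach, as a shift and turn from the pose commanded when the call began, along the tool's axes at that moment; what a row does not reach only later rows make up. A row lasts 1/10 s, in which the tool goes at most 50 mm and 8.59 degrees, less where a joint would pass 70% of its speed; a pose out of reach is approached as far as the arm can. A call with a number of a shift or a turn outside -1 to 1 is refused whole. A call with a gripper value outside its range is refused whole. The fingers move at their own pace and stop on an object; "newtons" is the grip in N (left out, the last holds). Time passes only in rows, so rows that repeat a pose let the fingers close. It gives the time, the measured TCP pose, the force, the opening and the grip force at its end, in the units of the state.
- observe(): the state, without advancing time (a new reading comes with each control period).
- grab_frame(name): name is "scene" or "top" or "wrist"; returns the picture (480x640x3 uint8, red, green, blue); there is no depth.
- get_calibration(name): a dict with "fovy" (degrees; the focal length in pixels is half the picture's height over the tangent of half this angle, whatever the lens; pixels are square), "cx", "cy" (the principal point, pixels), "xyz" and "rotation" of the camera in the world. Camera axes: x right, y down, z forward; pixel columns grow to the right and rows downward; lengths in m; the calibration is good to about 2 mm. A picture is of the moment at which its call begins: read the wrist's pose just before it. get_calibration takes no time and is no camera call; for the wrist camera it gives the pose at the moment of the call.
- job_done(): hands the job in; it is judged then, once.
The state is a dict: "clock": time; "qpos": joint angles; "qd": joint speeds; "joint_efforts": joint torques, N m; "position": TCP position; "tool_rot": TCP orientation; "force": force on the tool from outside, world axes, zero at the start; "moment": the same for the moment, N m; "grip_width": finger opening in m; "finger_force": force on a finger pad.
Only numpy, scipy, OpenCV 4.12 (cv2) and the standard library are available. Lean on these libraries where they do the work, as an engineer would, in place of code of your own. Each camera call takes 0.05 s, during which the arm holds its last target. There are 200 camera calls.

## Working session

There is one attempt and no reset: what is moved stays moved. The work goes in short steps, Python scripts to look and compute and a tool call to move; the robot and the scene stay as the last step left them, time stands still between calls to the robot, and variables do not carry over. Pictures are saved under pics/ and viewed, at most 10 in all, crops included, and the job is handed in when it is done.

Besides the shell and the picture viewer there is one more tool, called after "Call:" as a command line: name --pt "numbers of a row" for each row, then --argument value for the rest. play_rows: Moves the arm, as the interface text tells. Its arguments: {"type":"object","properties":{"deltas":{"type":"array"},"newtons":{"type":"number"}},"required":["deltas"]}

```bash
mkdir -p pics; python3 - <<'E'
from workcell import *
import cv2
s=observe();print({k:s[k] for k in('clock','position','tool_rot','force','grip_width')})
for n in("scene","top"):
    c=get_calibration(n);print(n,c)
    cv2.imwrite(f"pics/{n}0.png",cv2.cvtColor(grab_frame(n),cv2.COLOR_RGB2BGR))
E
```

```text
{'clock': 0.0, 'position': array([0.16531646, 0.60237104, 0.23070608]), 'tool_rot': array([-3.14040240e+00,  6.88663404e-05,  2.87376322e+00]), 'force': array([-0.06312368,  0.21989296,  1.15566968]), 'grip_width': 0.08545987525595375}
scene {'fovy': 51.44729997134795, 'cx': 317.02587416547505, 'cy': 242.87210116388567, 'xyz': array([-0.56515185, -0.51681572,  0.67414735]), 'rotation': array([-2.00413436,  0.0058799 , -1.10442865])}
top {'fovy': 52.83161644267295, 'cx': 319.04264356026823, 'cy': 237.79510615336125, 'xyz': array([0.37157332, 0.06125705, 1.08343091]), 'rotation': array([-2.97185057, -0.01595922, -1.54694749])}
```

View pics/top0.png

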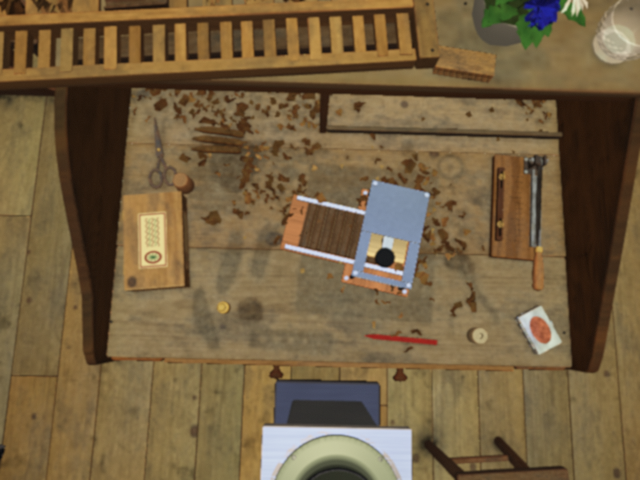

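View pics/scene0.png

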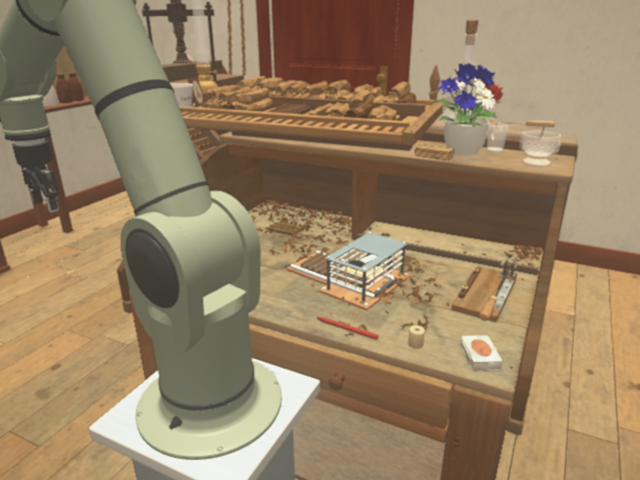

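The top view shows the press with its guard top at about (374,182)-(429,193)-(409,291)-(354,278). The mould is to the left at (333,230), the black pad at (384,257), and the brass weight at (223,308). One plug is at (478,336) and a brown one at (183,183). I'll enlarge the press area.

```bash
python3 - <<'E'
import cv2
i=cv2.imread("pics/top0.png")[170:305,270:450]
cv2.imwrite("pics/c0.png",cv2.resize(i,None,fx=4.4,fy=4.4,interpolation=cv2.INTER_CUBIC))
E
```

```text
(no output)
```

View pics/c0.png

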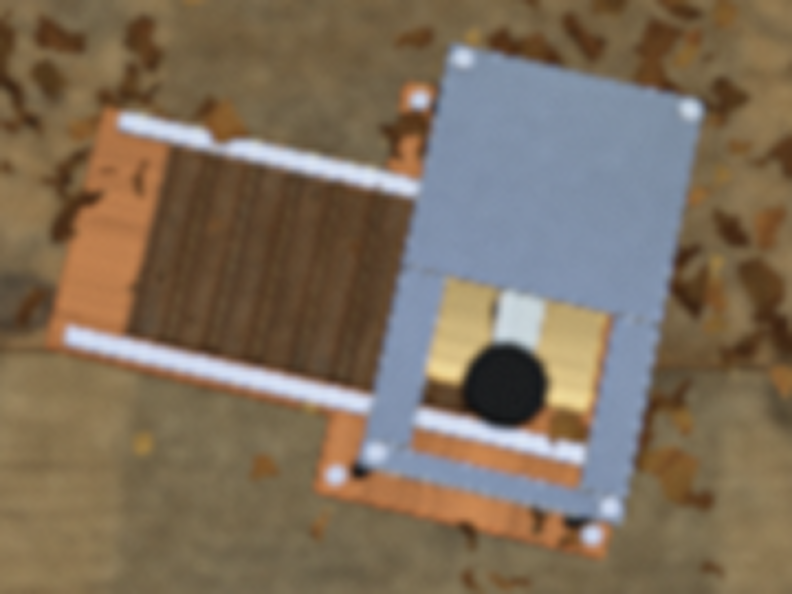

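The crop shows the guard corners, window corners, pad at (505,385), bed end (105,106)-(50,347) and mould end (168,150)-(128,333). I'll fit the press pose to these.

```bash
cat > h.py <<'E'
import numpy as np
from workcell import *
from scipy.spatial.transform import Rotation as R
from scipy.optimize import least_squares
def f_of(c): return 240/np.tan(np.radians(c["fovy"]/2))
def proj(P,c):
    q=R.from_euler("xyz",c["rotation"]).inv().apply(np.atleast_2d(P)-c["xyz"]); return q[:,:2]/q[:,2:]*f_of(c)+[c["cx"],c["cy"]]
def onz(uv,z,c):
    d=R.from_euler("xyz",c["rotation"]).apply([(uv[0]-c["cx"])/f_of(c),(uv[1]-c["cy"])/f_of(c),1]); return c["xyz"]+d*(z-c["xyz"][2])/d[2]
def T(p,L):  # press -> world, p=x,y,yaw
    L=np.atleast_2d(L)/1000; return R.from_euler("z",p[2]).apply(L)+[p[0],p[1],0]
def inv(p,W): return R.from_euler("z",-p[2]).apply(np.atleast_2d(W)-[p[0],p[1],0])*1000
E
python3 - <<'E'
from h import *
c=get_calibration("top")
g=lambda u,v:((u+.5)/4.4-.5+270,(v+.5)/4.4-.5+170)
L=np.array([[110,62,104],[110,-62,104],[-97,-62,104],[-97,62,104],[-1,40,104],[-1,-40,104],[-85,-40,104],[-85,40,104],[-41,0,87]])
uv=np.array([g(*a) for a in[(448,42),(704,102),(618,524),(362,458),(443,277),(610,312),(583,488),(412,447),(505,385)]])
r=least_squares(lambda p:(proj(T(p,L),c)-uv).ravel(),[.4,0,-.2],loss="soft_l1")
p=r.x;print(p);print((proj(T(p,L),c)-uv).round(1).tolist())
for a,z in[((105,106),10),((50,347),10),((168,150),30),((128,333),30)]: print(inv(p,onz(g(*a),z/1000,c)).round(1))
for n,a in dict(brass=(223,308),wood=(478,336),brown=(183,183)).items(): w=onz(a,.04,c);print(n,w.round(3),inv(p,w).round(0))
print("pad",T(p,[-41,0,87]),"mould end",T(p,[[0,225,20],[0,140,20]]))
E
```

```text
[ 0.54750813 -0.09684693 -0.20087956]
[[0.2, 0.1], [-0.2, -0.6], [0.5, -0.0], [-1.1, 1.3], [0.8, -0.4], [0.7, 0.2], [-1.1, -0.0], [-0.6, 0.5], [0.5, -0.9]]
[[ 65.8 223.9  10. ]]
[[-63.7 221.9  10. ]]
[[ 45.6 185.5  30. ]]
[[-50.6 183.6  30. ]]
brass [0.394 0.25  0.04 ] [[-220.  309.   40.]]
wood [ 0.348 -0.294  0.04 ] [[-156. -234.   40.]]
brown [0.666 0.354 0.04 ] [[ 26. 466.  40.]]
pad [[ 0.50733258 -0.08866614  0.087     ]] mould end [[0.59240267 0.12362865 0.02      ]
 [0.57544251 0.04033788 0.02      ]]
```

```bash
cat >> h.py <<'E'
p0=np.array([0.5475,-0.0968,-0.2009])
def need(L,p=p0,yaw=None):  # rows' numbers to take TCP to press point L, tool x along press y
    s=observe(); A=R.from_euler("xyz",s["tool_rot"]); B=R.from_euler("xyz",[np.pi,0,p[2]+np.pi/2 if yaw is None else yaw])
    W=T(p,L)[0]; d=A.inv().apply(W-s["position"])/.5; t=(A.inv()*B).as_rotvec()/np.radians(120)
    print(L,W.round(3),d.round(4),t.round(4))
E
python3 - <<'E'
from h import *
need([0,235,200]); need(inv(p0,[.22,.4,.33])[0])
E
```

```text
[0, 235, 200] [0.594 0.133 0.2  ] [-1.0757 -0.6774  0.0623] [-3.000e-04  4.000e-04  7.181e-01]
[-420.05020735  421.45499559  330.        ] [0.22 0.4  0.33] [-0.2126 -0.3617 -0.198 ] [-3.000e-04  4.000e-04  7.181e-01]
```

Call:
play_rows --pt "0 0 -0.1 0 0 0 1" --pt "0 0 -0.2 0 0 0 1" --pt "-0.05 -0.1 -0.2 0 0 0.06 1" --pt "-0.1 -0.2 -0.2 0 0 0.12 1" --pt "-0.16 -0.28 -0.2 0 0 0.18 1" --pt "-0.21 -0.36 -0.2 0 0 0.24 1" --pt "-0.29 -0.4 -0.17 0 0 0.31 1" --pt "-0.37 -0.43 -0.14 0 0 0.38 1" --pt "-0.45 -0.46 -0.1 0 0 0.45 1" --pt "-0.53 -0.49 -0.06 0 0 0.52 1" --newtons 40

```text
clock: 1.1
position: [0.3573, 0.2949, 0.2609]
tool_rot: [3.141, -0.001, 1.779]
force: [0.5, 2.2, 0.1]
grip_width: 0.0003
finger_force: 0.0
```

```bash
python3 - <<'E'
from h import *
s=observe();print(s["clock"],s["position"],s["tool_rot"],s["grip_width"])
need([0,235,200])
E
```

```text
1.1 [0.3572653  0.29494731 0.26088941] [ 3.14089767e+00 -5.28665679e-04  1.77867509e+00] 0.0002513960947036633
[0, 235, 200] [0.594 0.133 0.2  ] [-0.4139  0.3973  0.1218] [ 0.0003 -0.0003  0.1952]
```

Call:
play_rows --pt "-0.06 0.06 0.02 0 0 0.04 1" --pt "-0.12 0.12 0.04 0 0 0.08 1" --pt "-0.18 0.18 0.06 0 0 0.12 1" --pt "-0.24 0.24 0.08 0 0 0.16 1" --pt "-0.3 0.3 0.1 0 0 0.195 1" --pt "-0.36 0.35 0.12 0 0 0.195 1" --pt "-0.414 0.397 0.122 0 0 0.195 1" --pt "-0.414 0.397 0.122 0 0 0.195 1" --pt "-0.414 0.397 0.122 0 0 0.195 1"

```text
clock: 2.0
position: [0.594, 0.1355, 0.1997]
tool_rot: [-3.141, 0.001, 1.375]
force: [0.3, 1.7, 0.0]
grip_width: 0.0001
finger_force: 0.0
```

```bash
python3 - <<'E'
from h import *
import cv2
s=observe();print(s["clock"],s["position"],s["tool_rot"],s["force"])
need([0,212,60]);need([0,212,18])
print(get_calibration("wrist"))
cv2.imwrite("pics/w1.png",cv2.cvtColor(grab_frame("wrist"),cv2.COLOR_RGB2BGR))
E
```

```text
2.0 [0.59400666 0.13547497 0.19969182] [-3.14072755e+00  6.75321077e-04  1.37488394e+00] [0.3284178  1.66885593 0.04084285]
[0, 212, 60] [0.59  0.111 0.06 ] [-0.0496  0.0016  0.2794] [-0.0004  0.0003  0.0024]
[0, 212, 18] [0.59  0.111 0.018] [-0.0495  0.0016  0.3634] [-0.0004  0.0003  0.0024]
{'fovy': 71.97406712552271, 'cx': 321.82337901855766, 'cy': 237.70165496388088, 'xyz': array([0.61116089, 0.21586022, 0.34329497]), 'rotation': array([ 2.81685584e+00,  1.31961165e-03, -1.95288331e-01])}
```

View pics/w1.png

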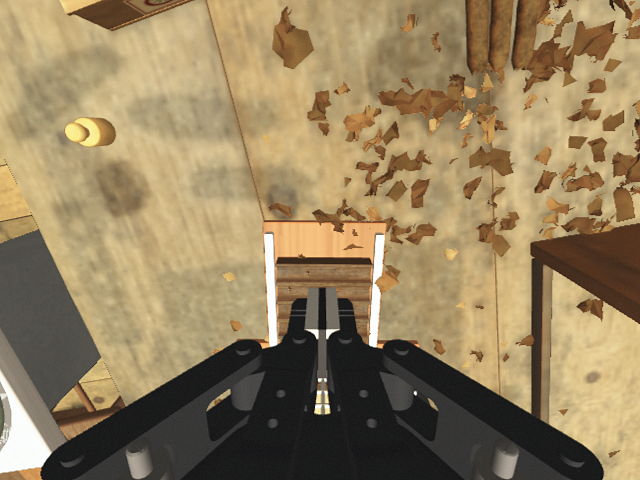

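The wrist view shows the bed end as a line at row 221 (cols 264-386). The mould's top edge is near row 264 (cols 277-372) and the shut fingertips are at (322,288). I'll check these against the fit.

```bash
python3 - <<'E'
from h import *
c=get_calibration("wrist")
for a,z in[((264,221),10),((386,221),10),((277,264),30),((372,264),30),((277,258),10),((270,235),20),((380,235),20)]: print(a,z,inv(p0,onz(a,z/1000,c)).round(1))
print(proj(T(p0,[[0,235,200],[0,185,30],[0,185,10]]),c).round(0))
E
```

```text
(264, 221) 10 [[-61.1 225.7  10. ]]
(386, 221) 10 [[ 66.6 226.7  10. ]]
(277, 264) 30 [[-46.4 185.6  30. ]]
(372, 264) 30 [[ 51.3 186.3  30. ]]
(277, 258) 10 [[-49.  184.1  10. ]]
(270, 235) 20 [[-53.8 213.6  20. ]]
(380, 235) 20 [[ 59.5 214.5  20. ]]
[[323. 308.]
 [322. 265.]
 [322. 258.]]
```

```bash
sed -i 's/p0=.*/p0=np.array([0.5491,-0.0963,-0.2009])/' h.py; python3 - <<'E'
from h import *
need([0,213,17])
E
```

```text
[0, 213, 17] [0.592 0.112 0.017] [-0.0478  0.0058  0.3659] [-0.0004  0.0001  0.003 ]
```

Call:
play_rows --pt "-0.03 0.003 0.06 0 0 0.003 1" --pt "-0.048 0.006 0.14 0 0 0.003 1" --pt "-0.048 0.006 0.22 0 0 0.003 1" --pt "-0.048 0.006 0.28 0 0 0.003 1" --pt "-0.048 0.006 0.32 0 0 0.003 1" --pt "-0.048 0.006 0.345 0 0 0.003 1" --pt "-0.048 0.006 0.36 0 0 0.003 1" --pt "-0.048 0.006 0.365 0 0 0.003 1" --pt "-0.048 0.006 0.365 0 0 0.003 1" --pt "-0.048 0.006 0.365 0 0 0.003 1"

```text
clock: 3.05
position: [0.5928, 0.1122, 0.0187]
tool_rot: [3.141, -0.001, 1.37]
force: [-0.6, 0.2, 0.8]
grip_width: -0.0003
finger_force: 0.0
```

```bash
python3 - <<'E'
from h import *
s=observe();print(s["force"],inv(p0,s["position"]))
need([0,205,17]);need([0,156,17])
E
```

```text
[-0.63063209  0.24621699  0.75332107] [[  1.17659637 213.03737829  18.67583774]]
[0, 205, 17] [0.59  0.105 0.017] [-0.0161 -0.0024  0.0033] [ 0.0005 -0.0003  0.0001]
[0, 156, 17] [0.58  0.057 0.017] [-0.1141 -0.0024  0.0033] [ 0.0005 -0.0003  0.0001]
```

Call:
play_rows --pt "-0.008 0 0 0 0 0 1" --pt "-0.018 0 0 0 0 0 1" --pt "-0.028 0 0 0 0 0 1" --pt "-0.038 0 0 0 0 0 1" --pt "-0.048 0 0 0 0 0 1" --pt "-0.058 0 0 0 0 0 1" --pt "-0.068 0 0 0 0 0 1" --pt "-0.078 0 0 0 0 0 1" --pt "-0.088 0 0 0 0 0 1" --pt "-0.098 0 0 0 0 0 1"

```text
clock: 4.05
position: [0.5826, 0.0638, 0.0179]
tool_rot: [3.141, -0.0, 1.37]
force: [1.6, 5.2, 4.2]
grip_width: -0.0001
finger_force: 2.6
```

```bash
python3 - <<'E'
from h import *
s=observe();print(s["force"],inv(p0,s["position"]))
E
```

```text
[1.60079683 5.1933564  4.23930504] [[  0.90874025 163.61920451  17.93304914]]
```

Call:
play_rows --pt "-0.006 0 0 0 0 0 1" --pt "-0.012 0 0 0 0 0 1" --pt "-0.016 0 0 0 0 0 1" --pt "-0.019 0 0 0 0 0 1" --pt "-0.022 0 0 0 0 0 1"

```text
clock: 4.55
position: [0.5805, 0.0533, 0.0179]
tool_rot: [3.141, -0.0, 1.37]
force: [1.3, 6.0, 5.2]
grip_width: -0.0002
finger_force: 2.8
```

```bash
python3 - <<'E'
from h import *
s=observe();print(s["force"],inv(p0,s["position"]))
E
```

```text
[1.33961826 5.99717732 5.23331334] [[  0.9249909  152.89121567  17.93549041]]
```

Call:
play_rows --pt "-0.003 0 0 0 0 0 1" --pt "-0.006 0 0 0 0 0 1"

```text
clock: 4.75
position: [0.5799, 0.0504, 0.0179]
tool_rot: [3.141, -0.0, 1.37]
force: [0.8, 6.1, 5.0]
grip_width: -0.0
finger_force: 2.8
```

Call:
play_rows --pt "-0.002 0 0 0 0 0 1" --pt "-0.004 0 0 0 0 0 1"

```text
clock: 4.95
position: [0.5797, 0.0497, 0.0179]
tool_rot: [3.141, -0.002, 1.371]
force: [3.3, 14.8, 2.6]
grip_width: -0.0004
finger_force: 7.5
```

Call:
play_rows --pt "-0.002 0 0 0 0 0 1" --pt "-0.003 0 0 0 0 0 1" --pt "-0.003 0 0 0 0 0 1"

```text
clock: 5.25
position: [0.5797, 0.0496, 0.018]
tool_rot: [3.141, -0.003, 1.372]
force: [3.5, 16.9, 2.8]
grip_width: -0.0002
finger_force: 9.2
```

Call:
play_rows --pt "0.01 0 0 0 0 0 1" --pt "0.03 0 0 0 0 0 1" --pt "0.06 0 0 0 0 0 1" --pt "0.06 0 -0.04 0 0 0 1" --pt "0.06 0 -0.1 0 0 0 1" --pt "0.06 0 -0.18 0 0 0 1" --pt "0.06 0 -0.27 0 0 0 1" --pt "0.06 0 -0.36 0 0 0 1" --pt "0.06 0 -0.4 0 0 0 1" --pt "0.06 0 -0.4 0 0 0 1"

```text
clock: 6.25
position: [0.5863, 0.0773, 0.2208]
tool_rot: [3.138, -0.002, 1.371]
force: [0.5, 0.6, -0.1]
grip_width: 0.0003
finger_force: 0.0
```

```bash
python3 - <<'E'
from h import *
import cv2
s=observe();print(s["clock"],s["force"],inv(p0,s["position"]))
need([-43,70,220]);need([-43,0,220])
c=get_calibration("wrist")
print(proj(T(p0,[[-50,140,30],[50,140,30],[0,0,104]]),c).round(0))
cv2.imwrite("pics/w2.png",cv2.cvtColor(grab_frame("wrist"),cv2.COLOR_RGB2BGR))
E
```

```text
6.25 [ 0.50869044  0.62511105 -0.07348092] [[  1.83567121 177.50486838 220.79354478]]
[-43, 70, 220] [ 0.521 -0.019  0.22 ] [-0.215  -0.0898  0.0008] [ 0.0019 -0.0009  0.0003]
[-43, 0, 220] [ 0.507 -0.088  0.22 ] [-0.355  -0.0899  0.0005] [ 0.0019 -0.0009  0.0003]
[[272. 244.]
 [365. 244.]
 [318. 402.]]
```

View pics/w2.png

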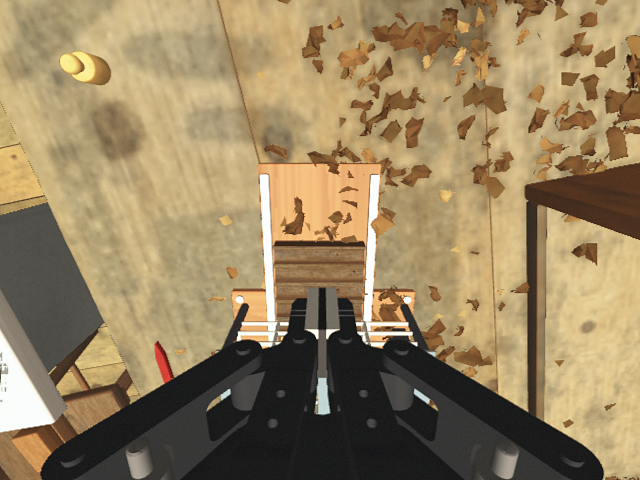

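The mould's +y edge is at row 246, against 244 predicted for home, and the push force rose sharply at the stop, so the mould is home. Next I'll move above the window.

Call:
play_rows --pt "-0.06 -0.015 0 0.002 0 0 1" --pt "-0.12 -0.03 0 0.002 0 0 1" --pt "-0.18 -0.045 0 0.002 0 0 1" --pt "-0.24 -0.06 0 0.002 0 0 1" --pt "-0.3 -0.075 0 0.002 0 0 1" --pt "-0.34 -0.09 0.02 0.002 0 0 1" --pt "-0.355 -0.09 0.05 0.002 0 0 1" --pt "-0.355 -0.09 0.08 0.002 0 0 1" --pt "-0.355 -0.09 0.1 0.002 0 0 1" --pt "-0.355 -0.09 0.1 0.002 0 0 1"

```text
clock: 7.3
position: [0.5047, -0.0882, 0.1661]
tool_rot: [-3.134, 0.001, 1.37]
force: [0.0, 0.4, 0.2]
grip_width: 0.0001
finger_force: 0.0
```

```bash
python3 - <<'E'
from h import *
import cv2
s=observe();print(s["clock"],s["force"],inv(p0,s["position"]))
need([-42,0,89]);need([-43,0,61])
c=get_calibration("wrist")
i=cv2.cvtColor(grab_frame("wrist"),cv2.COLOR_RGB2BGR)
L=[[-85,40,104],[-1,40,104],[-85,-40,104],[-1,-40,104],[-97,62,104],[110,62,104],[-41,0,87],inv(p0,s["position"])[0]]
print(proj(T(p0,L),c).round(0).tolist())
cv2.imwrite("pics/w3.png",i)
E
```

```text
7.3 [0.00221361 0.42189975 0.21791412] [[-45.12987206  -0.91069517 166.05018563]]
[-42, 0, 89] [ 0.508 -0.088  0.089] [0.0019 0.0074 0.154 ] [-0.0035  0.0004  0.0003]
[-43, 0, 61] [ 0.507 -0.088  0.061] [0.002  0.0058 0.2101] [-0.0035  0.0004  0.0003]
[[258.0, 195.0], [391.0, 196.0], [265.0, 307.0], [383.0, 308.0], [236.0, 160.0], [577.0, 160.0], [327.0, 246.0], [320.0, 303.0]]
```

View pics/w3.png

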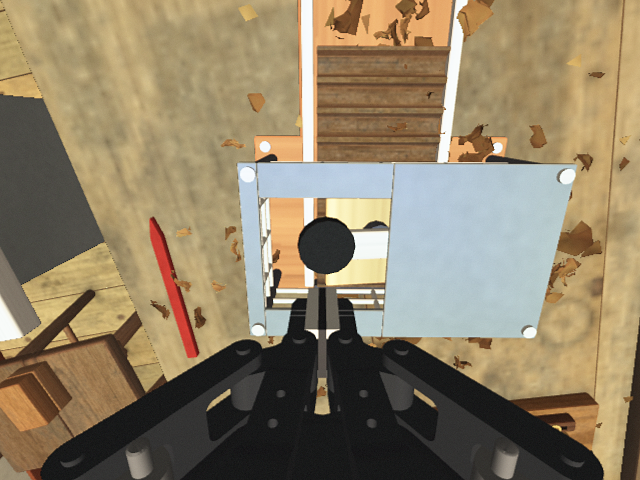

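The view matches the fit to within 3 px: window corners (260,198) and (391,198), pad at (327,245). I'll descend through the middle of the window.

Call:
play_rows --pt "0.001 0.006 0.01 -0.003 0 0 1" --pt "0.001 0.006 0.04 -0.003 0 0 1" --pt "0.001 0.006 0.08 -0.003 0 0 1" --pt "0.001 0.006 0.1 -0.003 0 0 1" --pt "0.001 0.006 0.1 -0.003 0 0 1" --pt "0.001 0.006 0.1 -0.003 0 0 1"

```text
clock: 7.95
position: [0.5087, -0.0889, 0.1183]
tool_rot: [3.139, 0.0, 1.37]
force: [-0.2, 0.0, -0.1]
grip_width: 0.0
finger_force: 0.0
```

```bash
python3 - <<'E'
from h import *
s=observe();print(s["clock"],s["force"],inv(p0,s["position"]))
need([-42,0,89]);need([-43,0,61])
E
```

```text
7.95 [-0.18208684  0.01483556 -0.14513646] [[-41.08110703  -0.78485946 118.27195153]]
[-42, 0, 89] [ 0.508 -0.088  0.089] [ 0.0016 -0.002   0.0585] [ 0.0012  0.     -0.    ]
[-43, 0, 61] [ 0.507 -0.088  0.061] [ 0.0016 -0.0041  0.1145] [ 0.0012  0.     -0.    ]
```

Call:
play_rows --pt "0 -0.002 0.015 0 0 0 1" --pt "0 -0.002 0.03 0 0 0 1" --pt "0 -0.002 0.045 0 0 0 1" --pt "0 -0.002 0.055 0 0 0 1" --pt "0 -0.002 0.062 0 0 0 1" --pt "0 -0.002 0.068 0 0 0 1" --pt "0 -0.002 0.074 0 0 0 1" --pt "0 -0.002 0.08 0 0 0 1"

```text
clock: 8.75
position: [0.5074, -0.0886, 0.0777]
tool_rot: [3.139, -0.0, 1.37]
force: [-1.9, -0.4, 4.5]
grip_width: 0.0001
finger_force: 2.0
```

Call:
play_rows --pt "0 0 0.006 0 0 0 1" --pt "0 0 0.012 0 0 0 1" --pt "0 0 0.018 0 0 0 1" --pt "0 0 0.023 0 0 0 1" --pt "0 0 0.026 0 0 0 1"

```text
clock: 9.25
position: [0.5074, -0.0886, 0.0647]
tool_rot: [3.14, -0.0, 1.37]
force: [-7.3, 2.1, 12.8]
grip_width: -0.0
finger_force: 6.8
```

Call:
play_rows --pt "0 -0.003 0.003 0 0 0 1" --pt "0 -0.004 0.005 0 0 0 1" --pt "0 -0.004 0.005 0 0 0 1"

```text
clock: 9.55
position: [0.5072, -0.0885, 0.0629]
tool_rot: [3.136, -0.0, 1.37]
force: [0.8, -0.4, 15.1]
grip_width: 0.0002
finger_force: 7.6
```

Pressing at 15 N with the platen bearing on the mould. I'll hold for about 1.2 s.

Call:
play_rows --pt "0 0 0.001 0 0 0 1" --pt "0 0 0.001 0 0 0 1" --pt "0 0 0.001 0 0 0 1" --pt "0 0 0.001 0 0 0 1" --pt "0 0 0.001 0 0 0 1" --pt "0 0 0.001 0 0 0 1" --pt "0 0 0.001 0 0 0 1" --pt "0 0 0.001 0 0 0 1" --pt "0 0 0.001 0 0 0 1"

```text
clock: 10.45
position: [0.5072, -0.0885, 0.0625]
tool_rot: [3.136, -0.0, 1.37]
force: [1.1, 0.2, 15.9]
grip_width: -0.0001
finger_force: 8.0
```

Call:
play_rows --pt "0 0 -0.006 0 0 0 1" --pt "0 0 -0.015 0 0 0 1" --pt "0 0 -0.026 0 0 0 1" --pt "0 0 -0.04 0 0 0 1" --pt "0 0 -0.055 0 0 0 1" --pt "0 0 -0.08 0 0 0 1" --pt "0 0 -0.13 0 0 0 1" --pt "0 0 -0.2 0 0 0 1" --pt "0 0 -0.28 0 0 0 1" --pt "0 0 -0.32 0 0 0 1"

```text
clock: 11.45
position: [0.5054, -0.0884, 0.2251]
tool_rot: [3.137, -0.0, 1.369]
force: [0.4, 0.3, 0.1]
grip_width: -0.0002
finger_force: 0.0
```

Call:
play_rows --pt "0.05 0 0 0 0 0 1" --pt "0.12 0 0 0 0 0 1" --pt "0.2 0 0 0 0 0 1" --pt "0.28 0 0 0 0 0 1" --pt "0.34 0 0 0 0 0 1" --pt "0.36 0 0 0 0 0 1" --pt "0.36 0 0 0 0 0 1"

```text
clock: 12.15
position: [0.5408, 0.0894, 0.2219]
tool_rot: [3.14, 0.0, 1.372]
force: [0.3, -0.7, 0.1]
grip_width: -0.0005
finger_force: 0.0
```

```bash
python3 - <<'E'
from h import *
import cv2
s=observe();print(s["clock"],s["force"],inv(p0,s["position"]))
cv2.imwrite("pics/w4.png",cv2.cvtColor(grab_frame("wrist"),cv2.COLOR_RGB2BGR))
c=get_calibration("top")
print(proj(T(p0,[[-50,140,30],[50,140,30],[-41,0,87]]),c).round(1).tolist())
i=cv2.cvtColor(grab_frame("top"),cv2.COLOR_RGB2BGR)[170:305,270:450]
cv2.imwrite("pics/c4.png",cv2.resize(i,None,fx=4.4,fy=4.4,interpolation=cv2.INTER_CUBIC))
E
```

```text
12.15 [ 0.29284785 -0.65749107  0.13650711] [[-45.20951352 180.29954827 221.90903923]]
[[317.8, 248.7], [327.8, 205.6], [384.6, 255.5]]
```

View pics/c4.png

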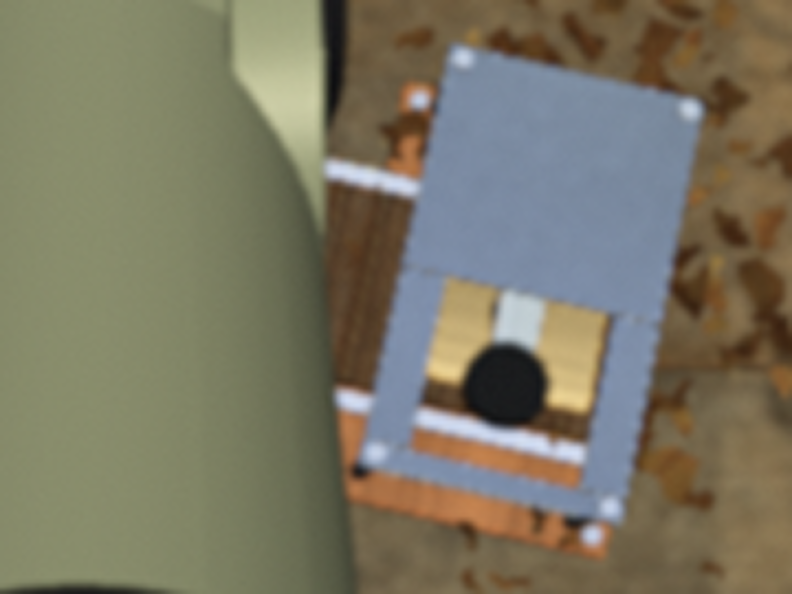

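View pics/w4.png

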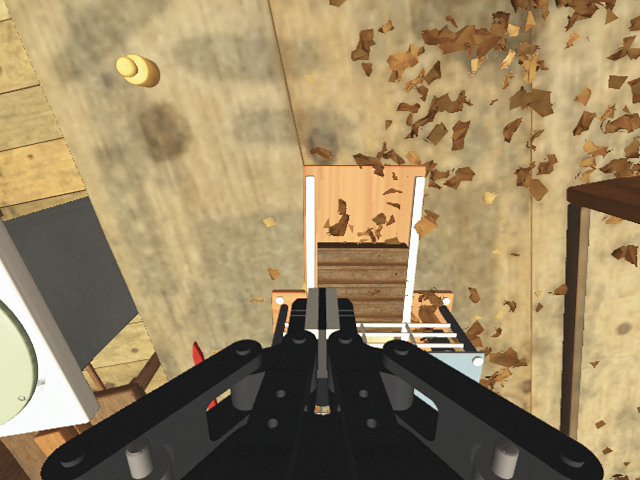

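The pad is back at its rest pixel (505,385). The mould edge is still at row 245, 80 rows from the bed end, the same as before pressing. The guard hasn't moved.

```bash
python3 -c "
from workcell import *
print(job_done())"
```

```text
the job is handed in; nothing more can be done
None
```

The mould is home against the end stop, the lever pad was held at about 15 N for about 1 s and is back up, no contact with the guard or bystanders was seen, and the job was handed in at about 12 s.

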